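# Hang a lever blank on the jig's pivot pin and swing it home against the set-screw stop

## Robot

A 7-joint arm with a two-finger parallel gripper is mounted at the origin on a cart in front of the work surface, level with it; the furniture and walls round the work are solid. World frame = base frame: x ahead of the robot, y to its left, z up, the work surface at z = 0. Lengths are in m, angles in rad, forces in N, time in s.
With the tool pointing down it reaches from about 0.425 to 0.825 m from the base axis. Payload 3.6 kg.
Tool frame: the origin (TCP) lies on the centre line of the jaws, within the pads' length; the fingertips stand 14 mm ahead of it and the grasp point (between the pads) lies 5 mm behind it; z points along the fingers, y is the line along which they close (so a half turn about z gives the same grasp; the last joint's range is limited). The gripper opens to 85 mm and grips with 20 to 120 N. Pads are 22 mm wide; open, the fingers measure 114 mm over their backs; the gripper's body (76 mm by 85 mm) begins 54 mm behind the grasp point. The pads swing forward as they close: fully open they stand 13 mm farther back than shut.
Start: joints at [1.266, 0.615, -0.013, 1.423, 0.008, 1.103, -0.04], TCP at [0.178, -0.625, 0.245] pointing down, gripper open.
Joint ranges: [-3.12, 3.12], [-0.3, 2.06], [-1.34, 1.32], [0.26, 2.42], [-1.36, 4.5], [0.01, 1.98], [-2.84, 2.84]. Speed limits (rad/s): [2.79, 2.79, 3.14, 3.14, 3.14, 3.14, 3.14].

## Interface

Orientations are given as [roll, pitch, yaw] about the fixed x, y, z axes, in that order (R = Rz(yaw) Ry(pitch) Rx(roll)).
In Python, from cell import telemetry, camera, camera_info, workorder gives the robot as it stands.
- The arm moves only by the tool move_arm, never from a script. Its argument "commands" is a list that holds one entry, the list of rows, each a list of 5 numbers: the shift along the tool's x, y, z each as a share of 0.12 m, from -1 to 1, then the turn about the tool's z as a share of 0.1 rad, from -1 to 1, then the opening in per cent of the stroke, from 0 (shut) to 100 (fully open). In form: [[[x, y, z, spin, claw], ...]]. A call has 1 to 5 rows; each row shifts and turns the commanded pose from where the row before left it, along the tool's axes as they then stand; what a row does not reach is not made up. A row lasts 1/10 s, in which the tool goes at most 50 mm and 8.59 degrees, less where a joint would pass 70% of its speed; a pose out of reach is approached as far as the arm can. A call with a number of a shift or a turn outside -1 to 1 is refused whole. A call with a gripper value outside its range is refused whole. The fingers move at their own pace and stop on an object; "force" is the grip in N (left out, the last holds). Time passes only in rows, so rows that do not move let the fingers close. It gives the time, the measured TCP pose, the force, the opening and the grip force at its end, in the units of the state.
- telemetry.get_state(): the state, without advancing time (a new reading comes with each control period).
- camera(name): name is "scene" or "top" or "wrist"; returns (picture, depth): 384x512x3 uint8, red, green, blue; 384x512 float32, m along the optical axis (not along the pixel's ray), 0 where there is no reading.
- camera_info(name): a dict with "fx", "fy", "cx", "cy" (pixels), "dist_coeffs" ([k1, k2, p1, p2, k3] as OpenCV has them; the pictures are not rectified), "R" (3x3) and "t" (3): a world point X has camera coordinates R X + t. Camera axes: x right, y down, z forward; pixel columns grow to the right and rows downward; lengths in m; the calibration is good to about 2 mm. A picture is of the moment at which its call begins: read the wrist's pose just before it. camera_info takes no time and is no camera call; for the wrist camera it gives the pose at the moment of the call.
- workorder.hand_in(): hands the job in; it is judged then, once.
The state is a dict: "time_s": time; "joint_positions": joint angles; "joint_vel": joint speeds; "effort": joint torques, N m; "position": TCP position; "eef_rot": TCP orientation; "force": force on the tool from outside, world axes, zero at the start; "moment": the same for the moment, N m; "finger_gap": finger opening in m; "grasp_force": force on a finger pad.
Only numpy, scipy, OpenCV 4.12 (cv2) and the standard library are available. Lean on these libraries where they do the work, as an engineer would, in place of code of your own. Each camera call takes 0.05 s, during which the arm holds its last target. There are 200 camera calls.

## Task

Set the flat steel bar down with its hole over the jig's upright pin so that it lies flat on the jig plate, its other end still clear of the hold-down lug. Then push its free end round on the pin, in under the lug, until its edge meets the tip of the stop screw; press it firmly home there for about a second with light hand pressure (10 to 15 N), never hard enough to force the stop, and leave it resting against the screw. Leave the things round about where they are.

Things in the scene. Friction and masses are not known exactly. Their poses are not given: they have to be found in the camera images.
- bar_centre (a point): Reference point near the middle of the plain steel bar, half-way up. The bar is 190 mm long, 24 wide, 14 thick, 0.2 to 0.4 kg, square at the hole end (x = -89 mm), rounded at the free end (x = +101 mm); it starts flat on the front of the board, between the robot and the jig. Axes: x along the bar from hole end to free end, y across it, z up.
- bar_hole (a point): Centre of the bar's through hole, half-way up (7 mm above its underside), at x = -75 mm from the centre point. Hole diameter 12.5 mm. Same axes as the bar.
- bar_free_end (a point): Outermost point of the bar's rounded free end, half-way up, at x = +101 mm from the centre point. Same axes as the bar.
- jig: Fixed jig: aluminium plate 115x215 mm (x -50..+65, y -107..+107) on a wooden riser, its top 32 mm above the board, behind the bar. Origin at the underside, z up. On it the pivot pin at (0, -80) mm and a dark steel stop block (x 36..60, y 36..92, 38 mm high above the plate). A seated bar runs from the pin along +y, within 3 degrees; it comes in from the -x side, which is open.
- pin (a point): Foot of the pivot pin, on the plate's top (32 mm above the board). Pin 10 mm in diameter, 26 mm tall, the top 8 mm a cone down to 2.6 mm. Fixed. Same axes as the jig.
- lug (a point): Middle of the underside of the hold-down lug, 18 mm above the plate. The lug is a flat finger that sticks out of the stop block towards -x, over jig x -5..36, y 70..90 mm, 8 mm thick. The bar's end slides in under it sideways; it cannot be set in from above. Same axes as the jig.
- stop_block (a point): Point of the stop block's front face where the stop screw comes out, 7 mm above the plate (jig x 36, y 50 mm). The screw, 8 mm thick with a flat tip, points along the jig's -x. It stands out 18 to 28 mm, set anew each time and not reported: the tip, which the bar's edge meets 130 mm from the pin, must be seen or felt. It does not give. Same axes as the jig.
- parallel_pliers: Bystander, loose: pliers with light grips; far left. Origin at its underside.
- side_cutters: Bystander, loose: side cutters with dark grips; left. Origin at its underside.
- wax_block: Bystander, loose: wax block, 38x52x26 mm; front, left of the bar. Origin at its underside.
- loupe: Bystander, loose: folding loupe, 22x33x12 mm; front, just left of the bar. Origin at its underside.
- tweezers: Bystander, loose: tweezers, 124 mm long; front, just right of the bar. Origin at its underside.
- solder_spool: Bystander, loose: spool of wire, 46 mm across, 32 mm high; front left. Origin at its underside.

How it is judged:
On the way, in this order (a step that is already met when the one before it is completed fails the run):
1. the bar lies flat on the plate with its hole over the pin, its free end still clear of the hold-down lug (horizontal distance between bar_hole and pin below 0.003 m and z of bar_hole in the frame of pin below 0.0095 m and angle between bar_hole's own z axis and vertical below 0.035 rad and x of bar_free_end in the frame of jig below -0.02 m), for 0.2 s.
2. the bar, turning on the pin, is pressed against the stop screw's tip with 3 to 25 N (horizontal distance between bar_hole and pin below 0.003 m and z of bar_hole in the frame of pin below 0.0095 m and angle between bar_hole's own z axis and vertical below 0.035 rad and contact force between bar and screw_c0 between 3 and 25 N), for 0.4 s.
At the end, for the whole second after the job is handed in: the bar lies at rest flat on the plate (tilt under 2 degrees), its hole over the pin (within 3 mm), its edge no more than 1.7 mm from the stop screw's tip (horizontal distance between bar_hole and pin below 0.003 m and z of bar_hole in the frame of pin below 0.0095 m and angle between bar_hole's own z axis and vertical below 0.035 rad and y of screw_c0 in the frame of bar between -0.0362 and -0.032 m and linear speed of bar below 0.01 m/s); the robot touches nothing.
It fails at once if the bar is pressed or knocked against the stop screw with more than 25 N (contact force between bar and screw_c0 above 25 N).
It fails at once if the bar is driven into the jig (pin, plate, block) with more than 40 N (contact force between bar and jig above 40 N).
It fails at once if a bystander (pliers, cutters, wax block, loupe, tweezers, spool) is moved more than 20 mm (distance of any of parallel_pliers, side_cutters, wax_block, loupe, tweezers, solder_spool from where it was at the start of the episode above 0.02 m).
It also fails if it takes over 72 s, if anything falls off the work surface, if the arm or the gripper's body presses on something with over 40 N, if the wrist force passes 120 N, or if a joint passes its speed limit or range.

## Working session

There is one attempt and no reset: what is moved stays moved. The work goes in short steps, Python scripts to look and compute and a tool call to move; the robot and the scene stay as the last step left them, time stands still between calls to the robot, and variables do not carry over. Pictures are saved under pics/ and viewed, at most 10 in all, crops included, and the job is handed in when it is done.

Besides the shell and the picture viewer there is one more tool, called after ">>>" by a JSON object that holds its "api" and its "payload", one argument or row to a line. move_arm: Moves the arm, as the interface text tells. Shift numbers are shares of 0.12 m and turn numbers shares of 0.1 rad, none past 1 either way. Its arguments: {"type":"object","properties":{"commands":{"type":"array"},"force":{"type":"number"}},"required":["commands"]}

```bash
ls; mkdir -p pics; cat > h.py <<'E'
import numpy as np, cv2
from cell import telemetry, camera, camera_info, workorder
def KD(i): return np.array([[i['fx'],0,i['cx']],[0,i['fy'],i['cy']],[0,0,1.]]),np.array(i['dist_coeffs'],float)
def ray(i,px):
    K,D=KD(i); p=cv2.undistortPoints(np.array(px,float).reshape(-1,1,2),K,D).reshape(-1,2)
    R=np.array(i['R']);t=np.array(i['t']); d=np.c_[p,np.ones(len(p))]@R
    return -R.T@t,d
def onplane(i,px,z):
    c,d=ray(i,px); return c+d*((z-c[2])/d[:,2])[:,None]
def proj(i,X):
    K,D=KD(i); R=np.array(i['R']); return cv2.projectPoints(np.array(X,float).reshape(-1,3),cv2.Rodrigues(R)[0],np.array(i['t'],float),K,D)[0].reshape(-1,2)
def depthpts(i,dep,px):
    c,d=ray(i,px); z=np.array([dep[int(v),int(u)] for u,v in px]); return c+d*z[:,None]
E
python3 - <<'E'
from h import *
s=telemetry.get_state(); print(s['time_s'],s['position'],s['eef_rot'],s['force'],s['finger_gap'])
for n in ['top','scene']:
    p,d=camera(n); i=camera_info(n); np.savez('pics/%s0.npz'%n,p=p,d=d)
    print(n,i['t'],np.round(-np.array(i['R']).T@i['t'],3),i['fx'])
    cv2.imwrite('pics/%s0.png'%n,p[:,:,::-1])
E
```

```text
pics
0.0 [ 0.17804193 -0.62437406  0.24415257] [-3.13902560e+00  7.13608838e-05  2.77832137e-01] [-0.46301092  0.81082052  0.7523193 ] 0.08530744020176365
top [-0.02491517  0.50941424  1.37749976] [ 0.227 -0.015  1.451] 437.2075051026503
scene [0.33694508 0.30398123 0.97387417] [-0.049  0.54   0.928] 381.41850142325353
```

View pics/top0.png

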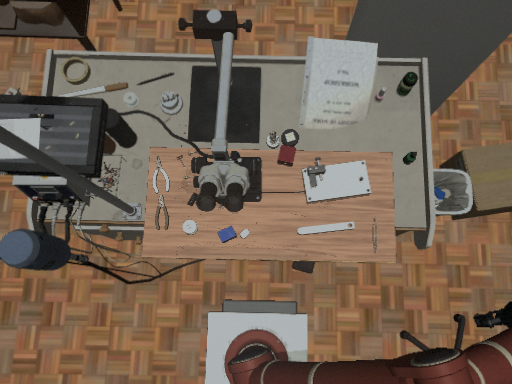

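View pics/scene0.png

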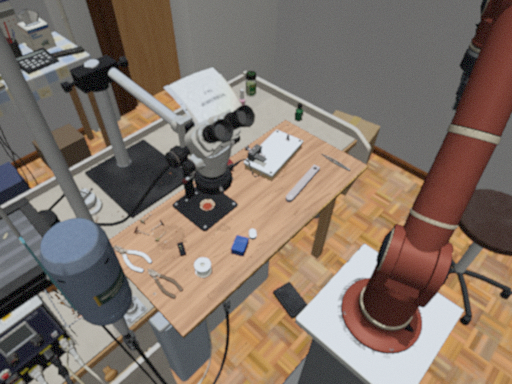

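Top view: the bar lies from its hole at about (351,226) to its free end at (298,231). The jig plate is centred near (337,181), with the pin right at (358,179) and the block with lug left at (315,174). The scene view confirms this layout, with the microscope to the left.

```bash
python3 - <<'E'
from h import *
for n,box in [('top',(290,150,385,250))]:
    f=np.load('pics/top0.npz');p,d=f['p'],f['d']; i=camera_info(n)
    x0,y0,x1,y1=box
    c=p[y0:y1,x0:x1]; hsv=cv2.cvtColor(c,cv2.COLOR_RGB2HSV)
    m=((hsv[...,1]<50)&(hsv[...,2]>130)).astype(np.uint8)
    cs,_=cv2.findContours(m,cv2.RETR_EXTERNAL,cv2.CHAIN_APPROX_NONE)
    for k in cs:
        if cv2.contourArea(k)>150:
            r=cv2.minAreaRect(k); b=cv2.boxPoints(r)+[x0,y0]
            cen=np.array([r[0]])+[x0,y0]
            for z in (0.014,0.032):
                print(cv2.contourArea(k),z,np.round(onplane(i,b,z),3).tolist(),np.round(onplane(i,cen,z),4))
            print('depth z',depthpts(i,d,cen)[:,2])
    print('board z',depthpts(i,d,[(330,210),(330,245),(280,220)]))
    cv2.imwrite('pics/topc.png',cv2.resize(c[:,:,::-1],None,fx=7,fy=5.9,interpolation=cv2.INTER_CUBIC)[:600])
E
```

```text
348.5 0.014 [[0.427, -0.124, 0.014], [0.453, -0.313, 0.014], [0.429, -0.315, 0.014], [0.403, -0.126, 0.014]] [[ 0.4279 -0.2194  0.014 ]]
348.5 0.032 [[0.425, -0.122, 0.032], [0.45, -0.309, 0.032], [0.426, -0.311, 0.032], [0.401, -0.125, 0.032]] [[ 0.4254 -0.2168  0.032 ]]
depth z [0.01532145]
1809.5 0.014 [[0.629, -0.139, 0.014], [0.666, -0.36, 0.014], [0.55, -0.373, 0.014], [0.514, -0.155, 0.014]] [[ 0.5894 -0.257   0.014 ]]
1809.5 0.032 [[0.624, -0.138, 0.032], [0.66, -0.356, 0.032], [0.546, -0.369, 0.032], [0.511, -0.154, 0.032]] [[ 0.5849 -0.2539  0.032 ]]
depth z [0.0341579]
board z [[ 0.48897255 -0.23646035  0.00238176]
 [ 0.37127946 -0.23550805  0.00308221]
 [ 0.45157825 -0.06907349 -0.0019768 ]]
```

>>> {"api": "move_arm", "payload": {
  "commands": [
    [[0,0,0,0,100]]
  ]
}}

```text
time_s: 0.2
position: [0.1782, -0.6246, 0.2446]
eef_rot: [-3.14, 0.0, 0.278]
force: [-0.2, 0.2, -0.5]
finger_gap: 0.0855
grasp_force: 0.0
```

```bash
cat > plan.py <<'E'
from h import *
def plan(tgt,yaw,n=None,start=None):
    s=telemetry.get_state(); p=np.array(s['position']) if start is None else np.array(start[:3]); y=s['eef_rot'][2] if start is None else start[3]
    tgt=np.array(tgt,float); dy=(yaw-y+np.pi)%(2*np.pi)-np.pi
    n=n or int(max(np.ceil(np.linalg.norm(tgt-p)/.045),np.ceil(abs(dy)/.095),1))
    d=(tgt-p)/n
    for k in range(n):
        a=y+dy*k/n; c,sn=np.cos(a),np.sin(a)
        print([round(v,3) for v in ((c*d[0]+sn*d[1])/.12,(sn*d[0]-c*d[1])/.12,-d[2]/.12,-dy/n/.1)])
E
python3 -c "
from plan import *
plan([0.43,-0.22,0.22],np.radians(97.8))"
```

```text
[np.float64(0.184), np.float64(-0.167), np.float64(0.013), np.float64(-0.893)]
[np.float64(0.198), np.float64(-0.15), np.float64(0.013), np.float64(-0.893)]
[np.float64(0.211), np.float64(-0.131), np.float64(0.013), np.float64(-0.893)]
[np.float64(0.222), np.float64(-0.112), np.float64(0.013), np.float64(-0.893)]
[np.float64(0.231), np.float64(-0.092), np.float64(0.013), np.float64(-0.893)]
[np.float64(0.238), np.float64(-0.071), np.float64(0.013), np.float64(-0.893)]
[np.float64(0.243), np.float64(-0.049), np.float64(0.013), np.float64(-0.893)]
[np.float64(0.247), np.float64(-0.027), np.float64(0.013), np.float64(-0.893)]
[np.float64(0.248), np.float64(-0.005), np.float64(0.013), np.float64(-0.893)]
[np.float64(0.248), np.float64(0.017), np.float64(0.013), np.float64(-0.893)]
[np.float64(0.245), np.float64(0.039), np.float64(0.013), np.float64(-0.893)]
[np.float64(0.241), np.float64(0.061), np.float64(0.013), np.float64(-0.893)]
[np.float64(0.234), np.float64(0.082), np.float64(0.013), np.float64(-0.893)]
[np.float64(0.226), np.float64(0.102), np.float64(0.013), np.float64(-0.893)]
[np.float64(0.216), np.float64(0.122), np.float64(0.013), np.float64(-0.893)]
[np.float64(0.204), np.float64(0.141), np.float64(0.013), np.float64(-0.893)]
```

>>> {"api": "move_arm", "payload": {
  "commands": [
    [[0.184,-0.167,0.013,-0.893,100],[0.198,-0.15,0.013,-0.893,100],[0.211,-0.131,0.013,-0.893,100],[0.222,-0.112,0.013,-0.893,100],[0.231,-0.092,0.013,-0.893,100]]
  ]
}}

```text
time_s: 0.7
position: [0.2575, -0.4973, 0.2373]
eef_rot: [-3.141, -0.0, 0.728]
force: [-0.6, -0.1, 0.4]
finger_gap: 0.0852
grasp_force: 0.0
```

>>> {"api": "move_arm", "payload": {
  "commands": [
    [[0.238,-0.071,0.013,-0.893,100],[0.243,-0.049,0.013,-0.893,100],[0.247,-0.027,0.013,-0.893,100],[0.248,-0.005,0.013,-0.893,100],[0.248,0.017,0.013,-0.893,100]]
  ]
}}

```text
time_s: 1.2
position: [0.3364, -0.3711, 0.2297]
eef_rot: [-3.142, 0.0, 1.174]
force: [0.5, 0.2, 0.5]
finger_gap: 0.0856
grasp_force: 0.0
```

>>> {"api": "move_arm", "payload": {
  "commands": [
    [[0.245,0.039,0.013,-0.893,100],[0.241,0.061,0.013,-0.893,100],[0.234,0.082,0.013,-0.893,100],[0.226,0.102,0.013,-0.893,100],[0.216,0.122,0.013,-0.893,100]]
  ]
}}

```text
time_s: 1.7
position: [0.4151, -0.2448, 0.2219]
eef_rot: [3.142, 0.0, 1.621]
force: [-0.5, -0.3, -0.1]
finger_gap: 0.0855
grasp_force: 0.0
```

>>> {"api": "move_arm", "payload": {
  "commands": [
    [[0.204,0.141,0.013,-0.893,100],[0,0,0,0,100],[0,0,0,0,100]]
  ]
}}

```text
time_s: 2.0
position: [0.4305, -0.2203, 0.2203]
eef_rot: [-3.141, 0.0, 1.707]
force: [-0.5, -0.5, 0.1]
finger_gap: 0.0852
grasp_force: 0.0
```

```bash
python3 - <<'E'
from h import *
s=telemetry.get_state(); i=camera_info('wrist'); p,d=camera('wrist')
np.savez('pics/w1.npz',p=p,d=d,i=np.array(i,dtype=object)); cv2.imwrite('pics/w1.png',p[:,:,::-1])
print(s['time_s'],s['position'],s['eef_rot'],s['joint_positions'],-np.array(i['R']).T@i['t'],i['R'])
E
```

```text
2.0 [ 0.43045988 -0.22033868  0.22027592] [-3.14106848e+00  5.65642309e-05  1.70730016e+00] [ 0.74958706  0.42182397 -0.45185991  1.91515446  0.23905321  0.85747871
  0.31101308] [ 0.41921616 -0.14051887  0.34837534] [[ 9.90671610e-01  1.36269953e-01  5.11165928e-04]
 [ 1.29408902e-01 -9.41954416e-01  3.09798669e-01]
 [ 4.26977450e-02 -3.06842596e-01 -9.50802042e-01]]
```

View pics/w1.png

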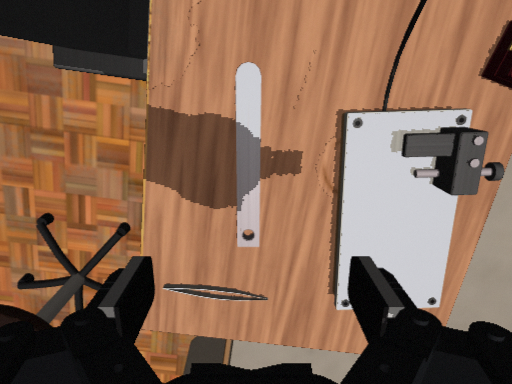

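The bar runs from its hole at (248,236) to its rounded end at (248,62). The plate spans (345,113) to (470,110) and down to row 307. The screw tip is at (413,172) and the lug at (405–455,145). The pin is hidden behind the right finger.

```bash
cat > bar.py <<'E'
from h import *
def hole(p,i,box,z):
    x0,y0,x1,y1=box; g=cv2.cvtColor(p,cv2.COLOR_RGB2GRAY)[y0:y1,x0:x1]
    m=(g<110).astype(np.uint8); n,l,st,c=cv2.connectedComponentsWithStats(m)
    k=1+np.argmax(st[1:,4]); print('hole px',c[k]+[x0,y0],st[k,4]); return onplane(i,[c[k]+[x0,y0]],z)[0]
E
python3 - <<'E'
from bar import *
f=np.load('pics/w1.npz',allow_pickle=True);p,d,i=f['p'],f['d'],f['i'].item()
hsv=cv2.cvtColor(p,cv2.COLOR_RGB2HSV); m=((hsv[...,1]<60)&(hsv[...,2]>80)).astype(np.uint8); m[:, :225]=0
cs,_=cv2.findContours(m,cv2.RETR_EXTERNAL,cv2.CHAIN_APPROX_NONE)
for k in cs:
    if cv2.contourArea(k)<2000: continue
    q=k.reshape(-1,2).astype(float); 
    for z in ([.014] if q[:,0].mean()<300 else [.032]):
        w=onplane(i,q,z); r=cv2.minAreaRect((w[:,:2]*1000).astype(np.float32)); print(z,len(q),r,cv2.boxPoints(r).round(1).tolist())
print(hole(p,i,(240,225,257,245),.014))
print('depth z bar,plate,board',depthpts(i,d,[(248,100),(248,215),(390,220),(360,160),(300,230),(300,100)]).round(4).tolist())
print('corner screws',onplane(i,[(357,122),(462,117),(345,302),(432,300)],.032).round(4).tolist())
print('tip',onplane(i,[(413,172)],.039))
E
```

```text
0.014 296 ((517.0762329101562, -461.02978515625), (49.17251968383789, 158.2643280029297), 89.58257293701172) [[437.79998779296875, -485.0], [596.0, -486.20001220703125], [596.4000244140625, -437.0], [438.1000061035156, -435.8999938964844]]
0.032 424 ((677.778076171875, -281.91815185546875), (71.50456237792969, 208.72996520996094), 21.255176544189453) [[606.5999755859375, -197.60000610351562], [682.2999877929688, -392.1000061035156], [748.9000244140625, -366.20001220703125], [673.2999877929688, -171.6999969482422]]
0.032 986 ((583.6376342773438, -250.3928680419922), (114.55311584472656, 214.6136016845703), 9.484115600585938) [[509.5, -154.0], [544.7999877929688, -365.70001220703125], [657.7999877929688, -346.79998779296875], [622.4000244140625, -135.10000610351562]]
0.014 398 ((426.5771484375, -216.4949951171875), (24.589933395385742, 188.57064819335938), 7.453042984008789) [[402.20001220703125, -124.5999984741211], [426.6000061035156, -311.6000061035156], [451.0, -308.3999938964844], [426.5, -121.4000015258789]]
hole px [248.03030303 235.96969697] 66
[ 0.43797438 -0.29784668  0.014     ]
depth z bar,plate,board [[0.4189, -0.1567, 0.0128], [0.4347, -0.2738, 0.0135], [0.5766, -0.2521, 0.0325], [0.5324, -0.1961, 0.0315], [0.4953, -0.2884, 0.0018], [0.47, -0.1502, 0.0008]]
corner screws [[0.521, -0.1615, 0.032], [0.6155, -0.1439, 0.032], [0.5533, -0.3539, 0.032], [0.6475, -0.3384, 0.032]]
tip [[ 0.58198937 -0.19922056  0.039     ]]
```

```bash
python3 -c "
from plan import *
plan([0.428,-0.223,0.018],np.radians(97.45),6)"
```

```text
[np.float64(-0.002), np.float64(-0.003), np.float64(0.281), np.float64(0.007)]
[np.float64(-0.002), np.float64(-0.003), np.float64(0.281), np.float64(0.007)]
[np.float64(-0.002), np.float64(-0.003), np.float64(0.281), np.float64(0.007)]
[np.float64(-0.002), np.float64(-0.003), np.float64(0.281), np.float64(0.007)]
[np.float64(-0.002), np.float64(-0.003), np.float64(0.281), np.float64(0.007)]
[np.float64(-0.002), np.float64(-0.003), np.float64(0.281), np.float64(0.007)]
```

>>> {"api": "move_arm", "payload": {
  "commands": [
    [[-0.003,-0.004,0.28,0.01,100],[-0.003,-0.004,0.28,0.01,100],[-0.003,-0.004,0.28,0.01,100],[-0.003,-0.004,0.28,0.01,100],[0,0,0.28,0.01,60]]
  ]
}}

```text
time_s: 2.55
position: [0.4279, -0.2244, 0.0512]
eef_rot: [-3.141, 0.002, 1.698]
force: [-0.3, -0.3, -0.2]
finger_gap: 0.0735
grasp_force: 0.0
```

>>> {"api": "move_arm", "payload": {
  "commands": [
    [[0,0,0.14,0,60],[0,0,0.14,0,60],[0,0,0,0,60],[0,0,0,0,60]]
  ]
}}

```text
time_s: 2.95
position: [0.4284, -0.2234, 0.0189]
eef_rot: [-3.141, 0.001, 1.7]
force: [0.1, 0.9, 0.6]
finger_gap: 0.0513
grasp_force: 0.0
```

>>> {"api": "move_arm", "payload": {
  "commands": [
    [[0,0,0,0,20],[0,0,0,0,15],[0,0,0,0,5],[0,0,0,0,0],[0,0,0,0,0]]
  ],
  "force": 60
}}

```text
time_s: 3.45
position: [0.4289, -0.2229, 0.02]
eef_rot: [3.141, 0.002, 1.701]
force: [-0.5, -0.0, 6.0]
finger_gap: 0.022
grasp_force: 59.1
```

>>> {"api": "move_arm", "payload": {
  "commands": [
    [[0,0,0,0,0],[0,0,0,0,0],[0,0,0,0,0]]
  ]
}}

```text
time_s: 3.75
position: [0.4289, -0.2229, 0.02]
eef_rot: [3.141, 0.002, 1.701]
force: [-0.7, -1.7, 5.2]
finger_gap: 0.022
grasp_force: 59.1
```

>>> {"api": "move_arm", "payload": {
  "commands": [
    [[0,0,-0.15,0,0],[0,0,-0.25,0,0],[0,0,-0.35,0,0],[0,0,-0.2,0,0],[0,0,0,0,0]]
  ]
}}

```text
time_s: 4.25
position: [0.4307, -0.2231, 0.1361]
eef_rot: [3.135, 0.004, 1.701]
force: [0.2, -0.6, -3.7]
finger_gap: 0.0216
grasp_force: 59.8
```

```bash
python3 - <<'E'
from plan import *
a=np.radians(113.5); pin=np.array([.5894,-.3305])
c=pin+.075*np.array([np.cos(a),np.sin(a)]); print(c)
plan([*c,.135],a)
E
```

```text
[ 0.55949382 -0.26172049]
[np.float64(-0.153), np.float64(0.341), np.float64(0.003), np.float64(-0.933)]
[np.float64(-0.184), np.float64(0.325), np.float64(0.003), np.float64(-0.933)]
[np.float64(-0.213), np.float64(0.307), np.float64(0.003), np.float64(-0.933)]
```

```bash
cat > shot.py <<'E'
import sys
from h import *
n=sys.argv[1]; s=telemetry.get_state(); i=camera_info('wrist'); p,d=camera('wrist')
np.savez(f'pics/{n}.npz',p=p,d=d,i=np.array(i,dtype=object),pos=s['position'],rot=s['eef_rot']); cv2.imwrite(f'pics/{n}.png',p[:,:,::-1])
print(s['time_s'],s['position'],s['eef_rot'],s['force'])
print('pin exp px',proj(i,[[.5894,-.3305,.032],[.5894,-.3305,.058]]))
E
python3 shot.py w2
```

```text
4.25 [ 0.43066718 -0.22309213  0.13607672] [3.13498248 0.00428928 1.70106644] [ 0.20411934 -0.64910311 -3.73257822]
pin exp px [[419.26757431 339.66769647]
 [435.39607094 364.05188   ]]
```

View pics/w2.png

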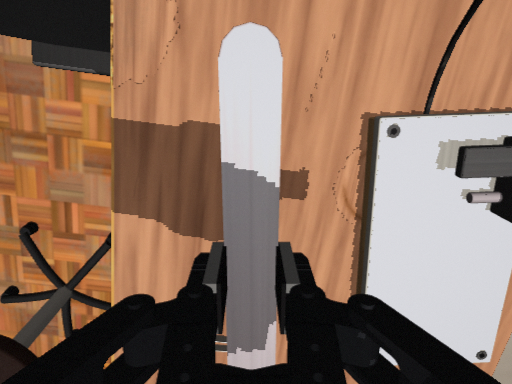

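The bar is held straight: free end at (250,23), edges at columns 219 and 282. The screw tip is at about (468,196). The pin is hidden behind the gripper at roughly (425,345), so I'll shift back to see it.

>>> {"api": "move_arm", "payload": {
  "commands": [
    [[-0.25,0,-0.1,0,0],[-0.3,0,-0.1,0,0],[-0.3,0,0,0,0],[0,0,0,0,0],[0,0,0,0,0]]
  ]
}}

```text
time_s: 4.8
position: [0.4404, -0.3236, 0.1546]
eef_rot: [-3.138, -0.003, 1.699]
force: [0.5, 1.0, -2.9]
finger_gap: 0.0217
grasp_force: 59.8
```

```bash
python3 shot.py w3
```

```text
4.8 [ 0.44036698 -0.32358778  0.15459661] [-3.13815863e+00 -2.91156986e-03  1.69917906e+00] [ 0.53277193  1.00769305 -2.90863058]
pin exp px [[434.62093275 222.70575455]
 [452.99322407 236.67653348]]
```

View pics/w3.png

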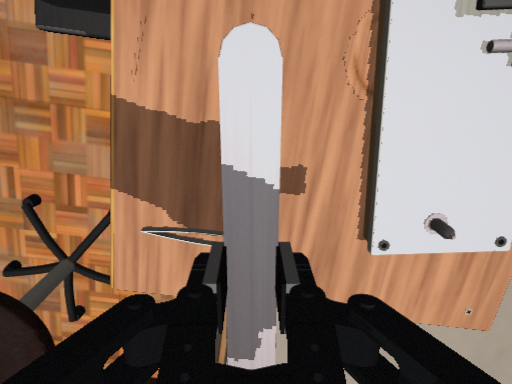

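Pin visible with its foot at about (433,222) and top at about (450,235), close to the prediction. The held bar's free end is at (250,23).

```bash
cat > hand.py <<'E'
from h import *
def barhand(n):
    f=np.load(f'pics/{n}.npz',allow_pickle=True);p,d,i,pos,rot=f['p'],f['d'],f['i'].item(),f['pos'],f['rot']
    hsv=cv2.cvtColor(p,cv2.COLOR_RGB2HSV); m=((hsv[...,1]<45)&(hsv[...,2]>60)).astype(np.uint8); m[:,:200]=0;m[:,300:]=0;m[235:]=0
    L=[];Rr=[]
    for r in range(70,150,4):
        c=np.where(m[r])[0]; L.append((c.min()-.5,r)); Rr.append((c.max()+.5,r))
    top=np.where(m[:,245:256].any(1))[0].min()
    z=pos[2]-.006
    y=rot[2]; ex=np.array([np.cos(y),np.sin(y)]); ey=np.array([np.sin(y),-np.cos(y)])
    tl=lambda q:np.c_[(q[:,:2]-pos[:2])@ex,(q[:,:2]-pos[:2])@ey]
    mid=(tl(onplane(i,L,z))+tl(onplane(i,Rr,z)))/2; w=np.abs(tl(onplane(i,L,z))-tl(onplane(i,Rr,z)))[:,1]
    k=np.polyfit(mid[:,0],mid[:,1],1); e=tl(onplane(i,[(250,top-.5)],z))
    pts=depthpts(i,d,[(250,r) for r in range(40,230,20)])
    kz=np.polyfit(tl(pts)[:,0],pts[:,2]-pos[2],1)
    print(n,'slope,off',k,'width',w.mean(),'end',e,'depth slope/off',kz)
    return p,d,i
if __name__=='__main__':
    barhand('w2'); p,d,i=barhand('w3')
    g=cv2.cvtColor(p,cv2.COLOR_RGB2GRAY)[205:245,415:470]; m=(g<110).astype(np.uint8)
    n,l,st,c=cv2.connectedComponentsWithStats(m); k=1+np.argmax(st[1:,4]); print(st[k],c[k]+[415,205])
    q=np.argwhere(l==k)[:,::-1]+[415,205]; ax=np.array([18.4,14.]);ax/=np.linalg.norm(ax); t=q@ax
    print('top px',q[t>t.max()-2].mean(0),'foot px end',q[t<t.min()+2].mean(0))
    print('mid',onplane(i,[c[k]+[415,205]],.045), 'top',onplane(i,[q[t>t.max()-1.5].mean(0)],.058),'footfront',onplane(i,[q[t<t.min()+1.5].mean(0)],.032))
    print('proj r',proj(i,[[.5894,-.3305,.045]]))
    print(depthpts(i,d,[(400,180),(470,200),(445,230),(450,234)]))
E
python3 hand.py
```

```text
w2 slope,off [-0.00452215 -0.00015088] width 0.023825733068945427 end [[ 0.10126746 -0.00044326]] depth slope/off [-0.0101089  -0.00608015]
w3 slope,off [-0.00304623 -0.00029482] width 0.023992201035060452 end [[ 0.10142312 -0.00051006]] depth slope/off [-0.00032189 -0.00637453]
[ 13  13  27  21 322] [441.42236025 228.15217391]
top px [452.08333333 235.66666667] foot px end [430.94117647 221.64705882]
mid [[ 0.5876246  -0.32971971  0.045     ]] top [[ 0.5887269  -0.32968512  0.058     ]] footfront [[ 0.58597698 -0.32996481  0.032     ]]
proj r [[443.3680082  229.35720891]]
[[ 0.55299488 -0.29962624  0.03111694]
 [ 0.61133293 -0.30826718  0.03185971]
 [ 0.5866121  -0.32859436  0.05120398]
 [ 0.58842711 -0.32971331  0.05534865]]
```

```bash
python3 -c "
from plan import *
plan([0.5584,-0.2612,0.095],np.radians(113.5),5)"
```

```text
[np.float64(0.075), np.float64(0.208), np.float64(0.1), np.float64(-0.558)]
[np.float64(0.063), np.float64(0.211), np.float64(0.1), np.float64(-0.558)]
[np.float64(0.051), np.float64(0.215), np.float64(0.1), np.float64(-0.558)]
[np.float64(0.039), np.float64(0.217), np.float64(0.1), np.float64(-0.558)]
[np.float64(0.027), np.float64(0.219), np.float64(0.1), np.float64(-0.558)]
```

>>> {"api": "move_arm", "payload": {
  "commands": [
    [[0.075,0.208,0.1,-0.558,0],[0.063,0.211,0.1,-0.558,0],[0.051,0.215,0.1,-0.558,0],[0.039,0.217,0.1,-0.558,0],[0.027,0.219,0.1,-0.558,0]]
  ]
}}

```text
time_s: 5.35
position: [0.5599, -0.2597, 0.0953]
eef_rot: [-3.14, -0.003, 1.986]
force: [0.1, -0.3, -2.2]
finger_gap: 0.022
grasp_force: 59.8
```

>>> {"api": "move_arm", "payload": {
  "commands": [
    [[0,0,0,0,0],[0,0,0,0,0],[0,0,0,0,0]]
  ]
}}

```text
time_s: 5.65
position: [0.5586, -0.2626, 0.0964]
eef_rot: [-3.14, -0.001, 1.981]
force: [0.3, -0.1, -3.0]
finger_gap: 0.022
grasp_force: 59.8
```

```bash
python3 - <<'E'
from plan import *
s=telemetry.get_state(); y=s['eef_rot'][2]; print('hole',s['position'][:2]-.0748*np.array([np.cos(y),np.sin(y)]),np.degrees(y))
plan([0.5584,-0.2612,0.085],np.radians(113.5),1)
p,d=camera('scene'); i=camera_info('scene'); u,v=proj(i,[[.5884,-.33,.05]])[0].astype(int); print(u,v)
cv2.imwrite('pics/s1.png',cv2.resize(p[v-40:v+40,u-50:u+50,::-1],None,fx=6,fy=6,interpolation=cv2.INTER_CUBIC))
E
```

```text
hole [ 0.5883608  -0.33115921] 113.48281206503593
[np.float64(0.011), np.float64(0.003), np.float64(0.095), np.float64(-0.003)]
287 135
```

View pics/s1.png

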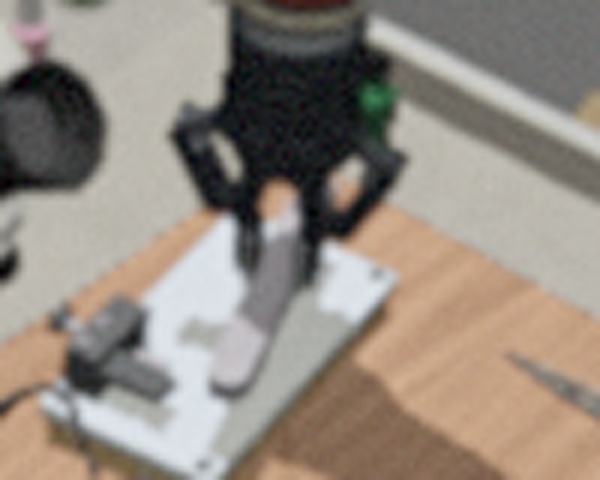

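The bar is held over the plate, pointing away from the lug, and the hole end is hidden by the gripper. Correct +1.2 mm along x and descend gently.

>>> {"api": "move_arm", "payload": {
  "commands": [
    [[0.01,0.002,0.08,0,0],[0,0,0.05,0,0],[0,0,0.04,0,0],[0,0,0,0,0]]
  ]
}}

```text
time_s: 6.1
position: [0.5585, -0.2614, 0.0752]
eef_rot: [-3.14, -0.002, 1.98]
force: [-0.9, -0.0, -2.5]
finger_gap: 0.022
grasp_force: 59.8
```

>>> {"api": "move_arm", "payload": {
  "commands": [
    [[0,0,0.03,0,0],[0,0,0.03,0,0],[0,0,0,0,0]]
  ]
}}

```text
time_s: 6.4
position: [0.5597, -0.2617, 0.0688]
eef_rot: [3.141, 0.0, 1.981]
force: [0.4, -0.6, -2.2]
finger_gap: 0.0219
grasp_force: 59.8
```

>>> {"api": "move_arm", "payload": {
  "commands": [
    [[0,0,0.03,0,0],[0,0,0.03,0,0],[0,0,0,0,0]]
  ]
}}

```text
time_s: 6.7
position: [0.5596, -0.2618, 0.0616]
eef_rot: [3.142, 0.0, 1.981]
force: [1.2, -0.6, -2.2]
finger_gap: 0.0221
grasp_force: 59.9
```

>>> {"api": "move_arm", "payload": {
  "commands": [
    [[0,0,0.025,0,0],[0,0,0.025,0,0],[0,0,0,0,0]]
  ]
}}

```text
time_s: 7.0
position: [0.5596, -0.2618, 0.0557]
eef_rot: [3.141, 0.001, 1.981]
force: [0.5, -1.2, -2.2]
finger_gap: 0.0222
grasp_force: 59.9
```

>>> {"api": "move_arm", "payload": {
  "commands": [
    [[0,0,0.015,0,0],[0,0,0.01,0,0],[0,0,0,0,0]]
  ]
}}

```text
time_s: 7.3
position: [0.5597, -0.2618, 0.053]
eef_rot: [3.141, 0.001, 1.981]
force: [0.7, -2.4, -2.2]
finger_gap: 0.0218
grasp_force: 59.9
```

>>> {"api": "move_arm", "payload": {
  "commands": [
    [[0,0,0.008,0,0],[0,0,0,0,0]]
  ]
}}

```text
time_s: 7.5
position: [0.5597, -0.2618, 0.0522]
eef_rot: [3.141, 0.001, 1.98]
force: [1.4, -2.4, -2.7]
finger_gap: 0.022
grasp_force: 60.0
```

>>> {"api": "move_arm", "payload": {
  "commands": [
    [[0,0,0.008,0,0],[0,0,0,0,0]]
  ]
}}

```text
time_s: 7.7
position: [0.5597, -0.2618, 0.0521]
eef_rot: [3.141, 0.001, 1.98]
force: [-0.3, -1.8, 5.0]
finger_gap: 0.0218
grasp_force: 60.7
```

>>> {"api": "move_arm", "payload": {
  "commands": [
    [[0,0,0.004,0,0],[0,0,0,0,0]]
  ]
}}

```text
time_s: 7.9
position: [0.5597, -0.2618, 0.0521]
eef_rot: [3.141, 0.001, 1.98]
force: [-1.0, -1.9, 7.0]
finger_gap: 0.0216
grasp_force: 61.0
```

>>> {"api": "move_arm", "payload": {
  "commands": [
    [[0,0,0,0,30],[0,0,0,0,38],[0,0,-0.01,0,38],[0,0,0,0,38],[0,0,0,0,38]]
  ]
}}

```text
time_s: 8.4
position: [0.5594, -0.2611, 0.0516]
eef_rot: [-3.141, -0.001, 1.981]
force: [-0.2, -0.1, 0.0]
finger_gap: 0.0323
grasp_force: 0.0
```

```bash
python3 shot.py w4; python3 hand.py >/dev/null; python3 -c "
from hand import *
barhand('w4')"
```

```text
8.4 [ 0.55939383 -0.26108171  0.05158037] [-3.14147418e+00 -6.99335415e-04  1.98087769e+00] [-0.16674848 -0.09427965  0.04014606]
pin exp px [[250.2410589  376.75096666]
 [250.20608523 421.0508177 ]]
w4 slope,off [ 0.06185425 -0.0016597 ] width 0.03237237855416806 end [[ 0.1083956  -0.00016381]] depth slope/off [-0.01609276 -0.00519156]
```

View pics/w4.png

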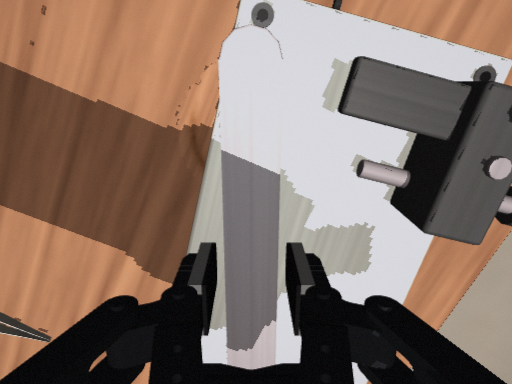

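Bar seated flat with its free end at (250,27), well clear of the lug (345,85). The screw tip is at (360,168), to be met by the right edge at column 281. Next: sweep it round with the open jaws.

```bash
python3 - <<'E'
from plan import *
P=np.array([.5895,-.3304])
def T(a,o): a=np.radians(a); return P+.09*np.array([np.cos(a),np.sin(a)])+o*np.array([np.sin(a),-np.cos(a)])
s=telemetry.get_state(); cur=[*s['position'],s['eef_rot'][2]]
for a,o in [(113.5,0),(113.5,.003),(112,.004),(110.5,.004),(109,.004),(107.5,.004),(106,.004),(104.5,.004),(103,.004),(102,.004)]:
    t=T(a,o); plan([*t,cur[2]],np.radians(a),1,cur); cur=[*t,cur[2],np.radians(a)]
E
```

```text
[np.float64(0.121), np.float64(-0.0), np.float64(-0.0), np.float64(-0.001)]
[np.float64(0.0), np.float64(0.025), np.float64(-0.0), np.float64(-0.0)]
[np.float64(-0.001), np.float64(0.028), np.float64(-0.0), np.float64(0.262)]
[np.float64(-0.001), np.float64(0.02), np.float64(-0.0), np.float64(0.262)]
[np.float64(-0.001), np.float64(0.02), np.float64(-0.0), np.float64(0.262)]
[np.float64(-0.001), np.float64(0.02), np.float64(-0.0), np.float64(0.262)]
[np.float64(-0.001), np.float64(0.02), np.float64(-0.0), np.float64(0.262)]
[np.float64(-0.001), np.float64(0.02), np.float64(-0.0), np.float64(0.262)]
[np.float64(-0.001), np.float64(0.02), np.float64(-0.0), np.float64(0.262)]
[np.float64(-0.001), np.float64(0.013), np.float64(-0.0), np.float64(0.175)]
```

>>> {"api": "move_arm", "payload": {
  "commands": [
    [[0.12,0,0,0,38],[0,0.025,0,0,38],[-0.001,0.028,0,0.26,38],[-0.001,0.02,0,0.26,38],[-0.001,0.02,0,0.26,38]]
  ]
}}

```text
time_s: 8.95
position: [0.5634, -0.2452, 0.0516]
eef_rot: [-3.139, -0.0, 1.9]
force: [-2.7, -0.3, 2.7]
finger_gap: 0.0327
grasp_force: 1.5
```

>>> {"api": "move_arm", "payload": {
  "commands": [
    [[-0.001,0.02,0,0.26,38],[-0.001,0.02,0,0.26,38],[-0.001,0.02,0,0.26,38],[0,0,0,0,38]]
  ]
}}

```text
time_s: 9.35
position: [0.5724, -0.2422, 0.0518]
eef_rot: [3.139, 0.0, 1.824]
force: [0.5, -0.4, 0.2]
finger_gap: 0.0324
grasp_force: 0.1
```

```bash
python3 shot.py w5
```

```text
9.35 [ 0.57235783 -0.24216794  0.05180095] [3.13949672e+00 3.95923230e-04 1.82425123e+00] [ 0.49605454 -0.402386    0.20443791]
pin exp px [[240.89822768 395.63759804]
 [239.61168376 441.51098262]]
```

View pics/w5.png

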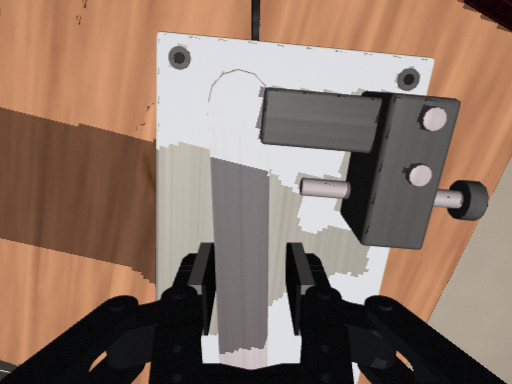

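The bar's edge is at about (271,187) and the screw tip at (301,187), roughly 12 mm apart. The free end is starting under the lug at column 262.

>>> {"api": "move_arm", "payload": {
  "commands": [
    [[-0.001,0.014,0,0.17,38],[-0.001,0.014,0,0.17,38],[-0.001,0.014,0,0.17,38],[0,0.006,0,0.09,38],[0,0,0,0,38]]
  ]
}}

```text
time_s: 9.9
position: [0.5772, -0.2414, 0.0518]
eef_rot: [3.141, 0.0, 1.765]
force: [-0.9, -1.5, 0.8]
finger_gap: 0.0326
grasp_force: 0.9
```

```bash
python3 - <<'E'
from h import *
i=camera_info('wrist');p,d=camera('wrist'); np.savez('pics/w6.npz',p=p,d=d)
g=cv2.cvtColor(p,cv2.COLOR_RGB2GRAY); 
for r in (180,187,194,200): print(r,g[r,200:330:3].tolist())
E
```

```text
180 [183, 185, 182, 180, 123, 120, 121, 123, 120, 121, 121, 122, 122, 116, 122, 123, 121, 124, 125, 124, 123, 121, 118, 165, 164, 179, 223, 172, 103, 175, 180, 179, 176, 176, 174, 172, 166, 161, 167, 164, 164, 161, 159, 159]
187 [183, 185, 183, 179, 122, 118, 121, 121, 120, 122, 121, 121, 121, 117, 120, 122, 121, 124, 123, 123, 122, 121, 119, 164, 166, 174, 168, 173, 82, 174, 180, 180, 182, 184, 184, 186, 188, 186, 189, 191, 191, 190, 192, 195]
194 [181, 184, 181, 178, 122, 118, 119, 122, 122, 120, 121, 119, 120, 118, 122, 121, 122, 122, 124, 121, 120, 121, 118, 162, 166, 173, 168, 172, 173, 171, 172, 172, 170, 174, 213, 223, 223, 223, 224, 224, 222, 187, 165, 16]
200 [181, 185, 181, 176, 125, 116, 119, 121, 116, 119, 119, 120, 124, 115, 119, 124, 122, 120, 125, 123, 119, 120, 119, 162, 167, 174, 169, 173, 174, 167, 172, 170, 170, 175, 224, 224, 224, 225, 224, 224, 223, 168, 169, 16]
```

>>> {"api": "move_arm", "payload": {
  "commands": [
    [[0,0.006,0,0.07,38],[0,0.006,0,0.07,38],[0,0.006,0,0.07,38],[0,0,0,0,38]]
  ]
}}

```text
time_s: 10.35
position: [0.5792, -0.2411, 0.0518]
eef_rot: [3.141, 0.0, 1.744]
force: [-1.6, -0.6, 1.8]
finger_gap: 0.0322
grasp_force: 1.2
```

>>> {"api": "move_arm", "payload": {
  "commands": [
    [[0,0.004,0,0.05,38],[0,0.004,0,0.05,38],[0,0,0,0,38]]
  ]
}}

```text
time_s: 10.65
position: [0.5801, -0.2409, 0.0518]
eef_rot: [3.141, 0.0, 1.734]
force: [-2.6, -0.1, 2.4]
finger_gap: 0.0323
grasp_force: 1.3
```

>>> {"api": "move_arm", "payload": {
  "commands": [
    [[0,0.003,0,0.03,38],[0,0.003,0,0.03,38],[0,0,0,0,38]]
  ]
}}

```text
time_s: 10.95
position: [0.5809, -0.2407, 0.0518]
eef_rot: [3.141, -0.0, 1.728]
force: [-1.9, -1.6, 1.8]
finger_gap: 0.0324
grasp_force: 1.3
```

>>> {"api": "move_arm", "payload": {
  "commands": [
    [[0,0.003,0,0.03,38],[0,0,0,0,38]]
  ]
}}

```text
time_s: 11.15
position: [0.581, -0.2406, 0.0517]
eef_rot: [3.142, -0.0, 1.725]
force: [-2.6, -1.2, 1.4]
finger_gap: 0.0324
grasp_force: 1.3
```

>>> {"api": "move_arm", "payload": {
  "commands": [
    [[0,0.003,0,0.03,38],[0,0,0,0,38]]
  ]
}}

```text
time_s: 11.35
position: [0.5815, -0.2406, 0.0518]
eef_rot: [3.141, -0.0, 1.722]
force: [-2.9, -1.7, 1.8]
finger_gap: 0.0326
grasp_force: 1.3
```

>>> {"api": "move_arm", "payload": {
  "commands": [
    [[0,0.003,0,0.03,38],[0,0,0,0,38]]
  ]
}}

```text
time_s: 11.55
position: [0.5817, -0.2406, 0.0517]
eef_rot: [3.142, -0.0, 1.719]
force: [-3.1, -0.3, 1.7]
finger_gap: 0.0331
grasp_force: 1.3
```

>>> {"api": "move_arm", "payload": {
  "commands": [
    [[0,0.003,0,0.03,38],[0,0,0,0,38]]
  ]
}}

```text
time_s: 11.75
position: [0.5823, -0.2405, 0.0518]
eef_rot: [3.141, -0.0, 1.716]
force: [-2.0, -1.0, 1.3]
finger_gap: 0.0325
grasp_force: 1.2
```

```bash
python3 - <<'E'
from h import *
i=camera_info('wrist');p,d=camera('wrist'); np.savez('pics/w7.npz',p=p,d=d)
g=cv2.cvtColor(p,cv2.COLOR_RGB2GRAY); 
for r in (180,187,194,200): print(r,g[r,250:310:2].tolist())
E
```

```text
180 [124, 123, 121, 122, 122, 122, 121, 133, 140, 121, 100, 167, 188, 188, 187, 187, 189, 189, 189, 190, 190, 190, 190, 190, 190, 190, 190, 191, 191, 189]
187 [121, 123, 125, 121, 121, 120, 120, 117, 118, 102, 84, 90, 90, 147, 164, 165, 165, 165, 164, 164, 163, 166, 164, 164, 164, 163, 163, 165, 164, 165]
194 [119, 123, 123, 121, 121, 120, 123, 120, 117, 127, 170, 168, 166, 172, 171, 167, 171, 175, 175, 168, 174, 172, 169, 165, 163, 206, 222, 221, 223, 194]
200 [121, 121, 122, 121, 119, 119, 121, 120, 118, 123, 171, 165, 167, 169, 172, 169, 171, 174, 173, 166, 173, 170, 167, 165, 165, 223, 221, 223, 222, 168]
```

>>> {"api": "move_arm", "payload": {
  "commands": [
    [[0,0.002,0,0.02,38],[0,0,0,0,38]]
  ]
}}

```text
time_s: 12.0
position: [0.5823, -0.2405, 0.0518]
eef_rot: [-3.141, -0.0, 1.714]
force: [-1.5, -1.0, 2.0]
finger_gap: 0.0325
grasp_force: 1.4
```

>>> {"api": "move_arm", "payload": {
  "commands": [
    [[0,0.002,0,0.02,38],[0,0,0,0,38]]
  ]
}}

```text
time_s: 12.2
position: [0.5824, -0.2405, 0.0518]
eef_rot: [-3.141, -0.0, 1.711]
force: [-3.3, -1.3, 2.5]
finger_gap: 0.0322
grasp_force: 1.6
```

>>> {"api": "move_arm", "payload": {
  "commands": [
    [[0,0.002,0,0.02,38],[0,0,0,0,38]]
  ]
}}

```text
time_s: 12.4
position: [0.5824, -0.2405, 0.0517]
eef_rot: [-3.141, -0.0, 1.709]
force: [-3.9, -0.5, 2.6]
finger_gap: 0.0326
grasp_force: 1.9
```

>>> {"api": "move_arm", "payload": {
  "commands": [
    [[0,0.002,0,0.02,38],[0,0,0,0,38]]
  ]
}}

```text
time_s: 12.6
position: [0.5824, -0.2406, 0.0517]
eef_rot: [-3.14, -0.0, 1.707]
force: [-4.9, -1.4, 3.9]
finger_gap: 0.0325
grasp_force: 2.4
```

>>> {"api": "move_arm", "payload": {
  "commands": [
    [[0,0.004,0,0,38],[0,0.004,0,0,38],[0,0,0,0,38]]
  ]
}}

```text
time_s: 12.9
position: [0.5825, -0.2406, 0.0516]
eef_rot: [-3.138, -0.0, 1.707]
force: [-5.3, -0.9, 3.9]
finger_gap: 0.0326
grasp_force: 3.1
```

>>> {"api": "move_arm", "payload": {
  "commands": [
    [[0,0.004,0,0,38],[0,0.004,0,0,38],[0,0,0,0,38]]
  ]
}}

```text
time_s: 13.2
position: [0.5825, -0.2406, 0.0514]
eef_rot: [-3.136, -0.0, 1.707]
force: [-8.1, -1.9, 4.6]
finger_gap: 0.0322
grasp_force: 3.7
```

>>> {"api": "move_arm", "payload": {
  "commands": [
    [[0,0.005,0,0,38],[0,0.005,0,0,38],[0,0,0,0,38]]
  ]
}}

```text
time_s: 13.5
position: [0.5826, -0.2406, 0.0512]
eef_rot: [-3.134, -0.001, 1.707]
force: [-9.1, -1.4, 5.2]
finger_gap: 0.0323
grasp_force: 4.4
```

>>> {"api": "move_arm", "payload": {
  "commands": [
    [[0,0.005,0,0,38],[0,0.005,0,0,38],[0,0,0,0,38]]
  ]
}}

```text
time_s: 13.8
position: [0.5826, -0.2407, 0.0511]
eef_rot: [-3.131, -0.001, 1.707]
force: [-10.6, -0.7, 7.0]
finger_gap: 0.0328
grasp_force: 5.3
```

>>> {"api": "move_arm", "payload": {
  "commands": [
    [[0,0.006,0,0,38],[0,0.006,0,0,38],[0,0,0,0,38]]
  ]
}}

```text
time_s: 14.1
position: [0.5828, -0.2407, 0.0508]
eef_rot: [-3.128, -0.001, 1.706]
force: [-12.1, 0.3, 7.9]
finger_gap: 0.0325
grasp_force: 6.1
```

>>> {"api": "move_arm", "payload": {
  "commands": [
    [[0,0.006,0,0,38],[0,0.006,0,0,38],[0,0,0,0,38]]
  ]
}}

```text
time_s: 14.4
position: [0.5828, -0.2407, 0.0508]
eef_rot: [-3.125, -0.001, 1.706]
force: [-13.6, -1.2, 9.6]
finger_gap: 0.0327
grasp_force: 7.2
```

>>> {"api": "move_arm", "payload": {
  "commands": [
    [[0,0.008,0,0,38],[0,0.008,0,0,38],[0,0,0,0,38]]
  ]
}}

```text
time_s: 14.7
position: [0.5829, -0.2408, 0.0503]
eef_rot: [-3.121, -0.002, 1.706]
force: [-16.3, -1.2, 9.6]
finger_gap: 0.0326
grasp_force: 8.3
```

>>> {"api": "move_arm", "payload": {
  "commands": [
    [[0,0.007,0,0,38],[0,0.007,0,0,38],[0,0,0,0,38]]
  ]
}}

```text
time_s: 15.0
position: [0.583, -0.2408, 0.0503]
eef_rot: [-3.117, -0.002, 1.705]
force: [-18.3, -1.2, 12.0]
finger_gap: 0.0325
grasp_force: 9.5
```

>>> {"api": "move_arm", "payload": {
  "commands": [
    [[0,0,0,0,38],[0,0,0,0,38],[0,0,0,0,38],[0,0,0,0,38],[0,0,0,0,38]]
  ]
}}

```text
time_s: 15.5
position: [0.583, -0.2408, 0.0503]
eef_rot: [-3.117, -0.002, 1.705]
force: [-18.4, -1.3, 12.0]
finger_gap: 0.0325
grasp_force: 9.5
```

>>> {"api": "move_arm", "payload": {
  "commands": [
    [[0,0,0,0,38],[0,0,0,0,38],[0,0,0,0,38],[0,0,0,0,38],[0,0,0,0,38]]
  ]
}}

```text
time_s: 16.0
position: [0.583, -0.2408, 0.0503]
eef_rot: [-3.117, -0.002, 1.705]
force: [-17.1, -0.0, 11.7]
finger_gap: 0.0326
grasp_force: 9.5
```

>>> {"api": "move_arm", "payload": {
  "commands": [
    [[0,-0.02,0,0,38],[0,-0.02,0,0,38],[0,-0.02,0,0,38],[0,-0.02,0,0,38],[0,0,0,0,38]]
  ]
}}

```text
time_s: 16.5
position: [0.5826, -0.2408, 0.0509]
eef_rot: [-3.138, -0.0, 1.707]
force: [-5.3, -1.8, -0.3]
finger_gap: 0.0324
grasp_force: 2.8
```

>>> {"api": "move_arm", "payload": {
  "commands": [
    [[0,-0.02,0,0,38],[0,-0.015,0,0,38],[0,-0.01,0,0,38],[0,0,0,0,38],[0,0,0,0,38]]
  ]
}}

```text
time_s: 17.0
position: [0.5801, -0.2405, 0.0523]
eef_rot: [3.139, 0.0, 1.708]
force: [-0.1, 0.0, 0.5]
finger_gap: 0.032
grasp_force: 0.0
```

>>> {"api": "move_arm", "payload": {
  "commands": [
    [[0,-0.01,0,0,38],[0,0,-0.05,0,38],[0,0,-0.15,0,38],[0,0,-0.3,0,38],[0,0,-0.3,0,38]]
  ]
}}

```text
time_s: 17.5
position: [0.5773, -0.241, 0.1487]
eef_rot: [-3.141, -0.001, 1.708]
force: [0.7, -0.7, 0.6]
finger_gap: 0.0322
grasp_force: 0.0
```

>>> {"api": "move_arm", "payload": {
  "commands": [
    [[0,0,-0.3,0,38],[0,0,0,0,38],[0,0,0,0,38]]
  ]
}}

```text
time_s: 17.8
position: [0.578, -0.2413, 0.1851]
eef_rot: [3.139, 0.001, 1.708]
force: [-0.5, 0.1, -0.0]
finger_gap: 0.0327
grasp_force: 0.0
```

```bash
python3 shot.py w8
```

```text
17.8 [ 0.57803828 -0.24126243  0.18508185] [3.13946351e+00 1.25070901e-03 1.70760580e+00] [-0.50406356  0.08047107 -0.00526252]
pin exp px [[249.54102897 271.65479778]
 [249.52803258 287.50956246]]
```

View pics/w8.png

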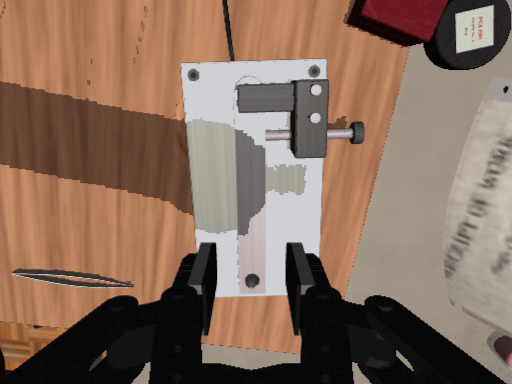

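The pin shows through the hole at (252,281). The bar runs under the lug, and its edge at column 266 meets the screw tip at (266,134). Nothing else has moved, so I'm handing in.

```bash
python3 -c "
from cell import workorder
print(workorder.hand_in())"
```

```text
the job is handed in; nothing more can be done
None
```

I seated the bar on the pin, swung it under the lug, pressed it against the stop screw for about a second, released it and handed the job in. The wrist read about 18 N, which I estimate as 10–12 N at the screw tip. The last image showed the bar's edge at the tip, and hand-in returned no verdict.

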